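# Hold a flask down in the sprung ring of a leak-test fixture

## Robot

A 6-joint arm with a two-finger parallel gripper is mounted at the origin on the work surface. World frame = base frame: x ahead of the robot, y to its left, z up, the work surface at z = 0. Lengths are in m, angles in degrees, forces in N, time in s.
With the tool pointing down it reaches from about 0.325 to 0.9 m from the base axis. Payload 6.1 kg.
Tool frame: the origin (TCP) lies midway between the tips of the shut fingers; the grasp point (between the pads) lies 19 mm behind it; z points along the fingers, y is the line along which they close (so a half turn about z gives the same grasp; the last joint's range is limited). The gripper opens to 87 mm and grips with 3 to 60 N. Pads are 19 mm wide; open, the fingers measure 117 mm over their backs; the gripper's body (75 mm by 190 mm) begins 51 mm behind the grasp point.
Start: joints at [66.171, 12.628, 87.462, -0, 79.91, -7.225], TCP at [0.179, 0.599, 0.223] pointing down, gripper open.
Joint ranges: [-170.65, 170.65], [-52.31, 119.04], [5.05, 147.46], [-71.25, 251.25], [11.57, 151.72], [-153.62, 153.62]. Speed limits (degrees/s): [147.25, 147.25, 172.46, 180, 180, 180].

## Interface

Orientations are given as a 3x3 rotation matrix whose columns are the frame's x, y, z axes.
In Python, from workcell import ctrl gives the robot as it stands.
- The arm moves only by the tool carry_out, never from a script. Its argument "targets" is a list that holds one entry, the list of rows, each a list of 7 numbers: the turn, a rotation vector about the world's x, y, z normalised to -1 to 1, where 1 is 30 degrees, then the shift along the world's x, y, z normalised to -1 to 1, where 1 is 0.5 m, then the closure, from 0 (fully open) to 1 (shut). A call has 1 to 12 rows; each row is the pose to reach, as a shift and turn from the pose commanded when the call began; what a row does not reach only later rows make up. A row lasts 1/8 s, in which the tool goes at most 62.5 mm and 10.7 degrees, less where a joint would pass 70% of its speed; a pose out of reach is approached as far as the arm can. A call with a number of a shift or a turn outside -1 to 1 is refused whole. A call with a gripper value outside its range is refused whole. The fingers move at their own pace and stop on an object; "newtons" is the grip in N (left out, the last holds). Time passes only in rows, so rows that repeat a pose let the fingers close. It gives the time, the measured TCP pose, the force, the opening and the grip force at its end, in the units of the state.
- ctrl.get_state(): the state, without advancing time (a new reading comes with each control period).
- ctrl.grab_frame(name): name is "scene" or "top"; returns a dict with "img" (420x560x3 uint8, blue, green, red), "fx", "fy", "cx", "cy" (pixels), "R" (3x3) and "t" (3): a world point X has camera coordinates R X + t. Camera axes: x right, y down, z forward; pixel columns grow to the right and rows downward; lengths in m; the calibration is good to about 2 mm. A picture is of the moment at which its call begins. There is no depth.
- ctrl.sign_off(): hands the job in; it is judged then, once.
Trained networks look in the newest picture that a camera, given by its name, has taken for a name from the list of things; names that differ only in an ending like _2 or _b are one class to them, and where a whole thing is asked for, a point or a joint stands for the part that bears it (a point fixed in the world has none). Each returns a list of dicts, best first, with "score" (0 to 1); they miss things now and then, are a little off and sometimes report something else, mostly with a low value. They report only what shows in the picture. A call takes as long as a camera call. They do not tell look-alikes from the thing itself.
- ctrl.find_in(thing, camera): "bbox" ([left, top, width, height] in pixels, round what is visible of it).
The state is a dict: "clock": time; "qpos": joint angles; "dq": joint speeds; "joint_efforts": joint torques, N m; "ee_pos": TCP position; "eef_rot": TCP orientation; "ft_force": force on the tool from outside, world axes, zero at the start; "ft_torque": the same for the moment, N m; "opening": opening from 0.0 (shut) to 1.0 (fully open); "gripper_force": force on a finger pad.
Only numpy, scipy, OpenCV 4.12 (cv2) and the standard library are available. Lean on these libraries where they do the work, as an engineer would, in place of code of your own. Each camera call takes 0.05 s, during which the arm holds its last target. There are 200 camera calls.

## Task

Swing the red-handled guard lever of the green leak-test fixture away from the ring until it lines up with the green pointer and leave it there. Then take the flask with the orange collar from the white tray, set it upright in the blue sprung ring, push it down until the ring is fully down on its stop, and finish while still holding it down: do not let go or ease off. Leave the two black-collared flasks and the wrench alone.

Things in the scene. Friction and masses are not known exactly. Their poses are not given: they have to be found in the camera images.
- fixture: Green fixed base plate (130 x 235 x 12 mm) of the leak-test fixture. Origin: on the table under the centre of the blue ring. In its frame the lever's vertical pivot stands at x 0, y +85 mm; the plate runs from y -70 to +165 mm. Under the ring is only its coil spring: 48 mm free depth from the ring's top face (up) to the plate.
- cradle (a joint): How far the blue sprung ring is pushed down, m: 0 = up, 0.016 = fully down on its stop. Springs back by itself (500 N/m). The flask's weight alone does not sink it: with the flask in it, it takes 2 to 5 N extra to start it and 10 to 13 N extra to reach the stop.
- cradle_seat (a point): Centre of the top face of the blue ring (outer diameter 74, hole 48, 14 mm thick, top 60 mm above the table when up). Moves down with the ring. z up. The flask's ball rests on the edge of the hole, the flask's origin then 12.4 mm below this point.
- guard_lever (a joint): Angle of the guard lever about its vertical pivot, rad, 0 to 1.75. 0 = yellow pad right over the ring, red grip towards the fixture's +y. Grows counter-clockwise seen from above: the grip swings to the fixture's -x (towards the robot), the pad to +x. Stiff hinge (0.12 N m), no spring: stays where it is left. The pad passes 6 mm above the ring and blocks it at the start.
- lever_grip (a point): On the axis of the red upright grip (18 mm diameter, 74 to 120 mm above the table, on the steel arm whose top is at 74 mm), 100 mm above the table, 90 mm from the pivot. y axis: from the pivot out along the arm; z up. The yellow pad (40 mm diameter, 66 to 74 mm above the table) is on the other side, 85 mm out from the pivot.
- green_pointer: Fixed green pointer under the lever, 57 to 61 mm above the table, showing where the lever must stand. Origin: on the table at the pivot's axis; y axis: the way it points, out to 138 mm from the pivot, with a broader tip from 114 mm, beyond the red grip. It stands 0.8 to 1.3 rad counter-clockwise from the fixture's +y. The lever is right when its y axis has the same direction.
- flask: Flask to test: metal ball, 62 mm diameter, on a foot (34 mm diameter, 10 mm high); on top a straight neck, 24 mm diameter from 58 to 76 mm, then an ORANGE collar, 26 mm diameter, from 76 to 106 mm (flat top) above the foot's underside. Ball centre 32 mm up. Origin: centre of the foot's underside; z up the neck. 0.2 to 0.45 kg. Stands in any of the tray's three places.
- spare_a: A round metal flask of the same sizes as the orange one (origin likewise), but with a BLACK collar. A bystander: leave it standing where it is.
- spare_b: A round metal flask of the same sizes as the orange one (origin likewise), but with a BLACK collar. A bystander: leave it standing where it is.
- wrench: Steel wrench, 120 mm long, lying on the table between robot and fixture; origin mid-length on its underside. A bystander: leave it alone.
- tray: White fixed tray plate, 110 x 300 x 12 mm, flasks standing on its flat top in a row along its y axis at about y = -100, 0 and +100 mm. Origin: centre of its underside, on the table.
Things that resemble listed ones, but are neither listed nor needed, are in the scene too. What is shaped like the flask but purple or turquoise is not meant.

How it is judged:
By the outcome, as a careful person would: the job done as asked, in the order asked, and still so for the second after the job is handed in, while the arm keeps its last pose, push and grip.
It also fails if it takes over 58 s, if anything falls off the work surface, if the arm or the gripper's body presses on something with over 40 N, if the wrist force passes 120 N, or if a joint passes its speed limit or range.

## Working session

There is one attempt and no reset: what is moved stays moved. The work goes in short steps, Python scripts to look and compute and a tool call to move; the robot and the scene stay as the last step left them, time stands still between calls to the robot, and variables do not carry over. Pictures are saved under pics/ and viewed, at most 10 in all, crops included, and the job is handed in when it is done.

Besides the shell and the picture viewer there is one more tool, called after "Call:" as name(argument=value, ...), one argument or row to a line, values as JSON. carry_out: Moves the arm, as the interface text tells. Scaled input: -1 to 1 covers 0.5 m each way for a shift and 30 degrees each way for a turn. Its arguments: {"type":"object","properties":{"targets":{"type":"array"},"newtons":{"type":"number"}},"required":["targets"]}

```bash
mkdir -p pics; ls
cat > h.py <<'E'
import numpy as np,cv2
from workcell import ctrl
def grab(n,save=None):
    f=ctrl.grab_frame(n)
    if save: cv2.imwrite('pics/'+save,f['img'])
    return f
def ray(f,u,v,z):
    R=np.array(f['R']);t=np.array(f['t']).ravel()
    d=R.T@np.array([(u-f['cx'])/f['fx'],(v-f['cy'])/f['fy'],1]);c=-R.T@t
    return c+d*(z-c[2])/d[2]
def proj(f,X):
    p=np.array(f['R'])@np.array(X)+np.array(f['t']).ravel()
    return np.array([f['fx']*p[0]/p[2]+f['cx'],f['fy']*p[1]/p[2]+f['cy']])
E
python3 - <<'E'
from h import *
s=ctrl.get_state();print(s)
for n in('top','scene'):
    f=grab(n,n+'0.png');print(n,f['fx'],-np.array(f['R']).T@np.array(f['t']).ravel(),np.round(f['R'],2).tolist())
    for k in('flask','guard_lever','fixture','cradle','tray','green_pointer'):
        print(k,[(np.round(d['bbox']).tolist(),round(d['score'],2)) for d in ctrl.find_in(k,n)][:5])
E
```

```text
pics
{'clock': 0.0, 'qpos': array([ 6.61707228e+01,  1.26762627e+01,  8.75273232e+01, -2.08150916e-03,
        7.99118493e+01, -7.22449810e+00]), 'dq': array([-0.06344779,  0.01996151,  0.11736335,  0.01329635,  0.03436396,
        0.01451727]), 'joint_efforts': array([-7.74885666e-04, -4.94609463e+01, -3.87376893e+01,  6.99611474e-02,
        5.69583778e-02, -1.52968955e-04]), 'ee_pos': array([0.17835201, 0.59833711, 0.22141185]), 'eef_rot': array([[-9.58300485e-01,  2.85761387e-01, -7.81255499e-04],
       [ 2.85762371e-01,  9.58298710e-01, -1.85742543e-03],
       [ 2.17895672e-04, -2.00322511e-03, -9.99997970e-01]]), 'ft_force': array([-0.41920835, -0.10573653,  1.21237224]), 'ft_torque': array([ 0.06984012,  0.02021006, -0.04355527]), 'gripper_force': 0.0, 'opening': 1.0017491830443415}
top 395.32100460840746 [ 0.3549057  -0.11193285  0.96603652] [[-0.0, -1.0, -0.01], [-0.99, 0.0, -0.12], [0.12, 0.01, -0.99]]
flask [([375.0, 244.0, 28.0, 26.0], 0.9), ([451.0, 216.0, 30.0, 26.0], 0.83), ([386.0, 192.0, 30.0, 26.0], 0.82), ([436.0, 172.0, 35.0, 20.0], 0.77)]
guard_lever [([106.0, 160.0, 99.0, 23.0], 0.56)]
fixture [([110.0, 146.0, 122.0, 62.0], 0.74), ([174.0, 214.0, 51.0, 15.0], 0.46)]
cradle [([186.0, 154.0, 30.0, 33.0], 0.68)]
tray [([296.0, 170.0, 127.0, 61.0], 0.81)]
green_pointer [([131.0, 181.0, 27.0, 47.0], 0.76)]
scene 484.8692548259891 [ 1.36987329 -0.59733096  0.76323621] [[0.45, 0.89, 0.0], [0.5, -0.25, -0.83], [-0.74, 0.38, -0.55]]
flask [([128.0, 260.0, 29.0, 45.0], 0.9), ([111.0, 238.0, 29.0, 40.0], 0.9), ([179.0, 227.0, 30.0, 46.0], 0.85), ([173.0, 204.0, 27.0, 32.0], 0.73), ([333.0, 206.0, 34.0, 17.0], 0.42)]
guard_lever [([370.0, 182.0, 66.0, 37.0], 0.69)]
fixture [([338.0, 180.0, 100.0, 73.0], 0.8)]
cradle [([365.0, 210.0, 23.0, 19.0], 0.64)]
tray [([166.0, 243.0, 129.0, 48.0], 0.88)]
green_pointer [([388.0, 183.0, 15.0, 14.0], 0.44)]
```

View pics/top0.png

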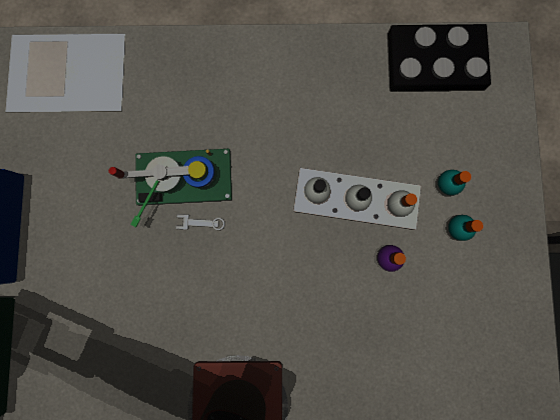

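View pics/scene0.png

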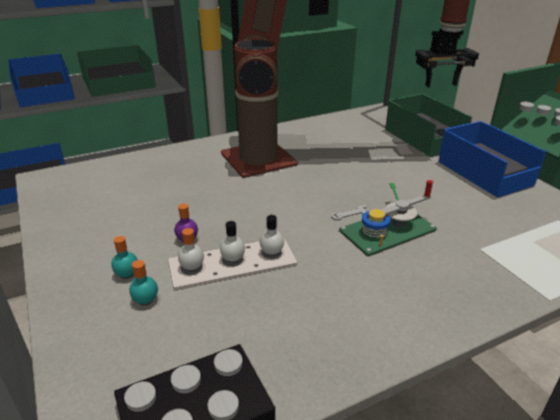

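The top view shows the fixture with its red grip at (115,172), pad at (197,170) and green pointer tip at (136,223). The tray runs from (297,170) to (420,228), and the wrench is at (200,222).
Orange-collar candidates in the top view are tray (408,200), turquoise (452,182), turquoise (462,227) and purple (391,258). I choose the metal flask on the tray at (408,200), which is at (188,250) in the scene view.

```bash
cat > m.py <<'E'
from h import *
from scipy.optimize import least_squares
f=grab('top','t1.png');g=grab('scene','s1.png')
def c(f,lo,hi,box):
    x,y,w,h=box;hsv=cv2.cvtColor(f['img'],cv2.COLOR_BGR2HSV)[y:y+h,x:x+w]
    m=cv2.inRange(hsv,lo,hi);n,_,st,ce=cv2.connectedComponentsWithStats(m)
    i=1+np.argmax(st[1:,4]);return ce[i]+[x,y],st[i]+[x,y,0,0,0]
def tri(a,b):
    r=lambda X:np.r_[proj(f,X)-a,proj(g,X)-b]
    s=least_squares(r,[.4,0,.1]);return s.x.round(4),np.abs(s.fun).max().round(2)
Y=((22,120,80),(35,255,255));B=((100,120,60),(125,255,255))
def red(f,box):
    x,y,w,h=box;hsv=cv2.cvtColor(f['img'],cv2.COLOR_BGR2HSV)[y:y+h,x:x+w]
    m=cv2.inRange(hsv,(0,150,60),(6,255,255))|cv2.inRange(hsv,(172,150,60),(180,255,255))
    n,_,st,ce=cv2.connectedComponentsWithStats(m);i=1+np.argmax(st[1:,4]);return ce[i]+[x,y],st[i]
O=((4,170,80),(16,255,255))
if __name__=='__main__':
    for nm,a,b in(('pad',c(f,*Y,(180,155,40,35)),c(g,*Y,(360,200,40,30))),('grip',red(f,(95,155,40,35)),red(g,(415,170,30,35))),
      ('ring',c(f,*B,(175,145,50,50)),c(g,*B,(350,200,50,40))),('collar',c(f,*O,(395,185,25,25)),c(g,*O,(178,222,22,24)))):
        print(nm,a[0].round(1),a[1],b[0].round(1),b[1],tri(a[0],b[0]))
    A=cv2.resize(f['img'][140:240,100:240],None,fx=4,fy=4,interpolation=cv2.INTER_CUBIC)
    C=cv2.resize(f['img'][150:280,290:485],None,fx=2.8,fy=2.8,interpolation=cv2.INTER_CUBIC)
    D=np.zeros((400,560,3),np.uint8);D[:364,:546]=C
    cv2.imwrite('pics/fx.png',A)
    E=cv2.resize(g['img'][195:310,100:300],None,fx=3,fy=3,interpolation=cv2.INTER_CUBIC)
    cv2.imwrite('pics/fl.png',E)
E
python3 m.py
```

```text
pad [196.4 169.2] [188 161  18  17 229] [376.8 213.3] [370 209  15   9 104] (array([0.5468, 0.0901, 0.0726]), np.float64(0.37))
grip [112.2 170.2] [14 12  8  8 45] [428.  187.8] [10 11  7 15 65] (array([0.5375, 0.2692, 0.0996]), np.float64(1.81))
ring [199.7 171.4] [183 156  31  31 380] [375.5 222.2] [362 212  29  18 252] (array([0.5476, 0.0885, 0.0455]), np.float64(0.55))
collar [410.8 198.8] [405 194  12  11 103] [187.9 236.1] [183 229  11  15 138] (array([ 0.4712, -0.3881,  0.1068]), np.float64(0.87))
```

View pics/fx.png

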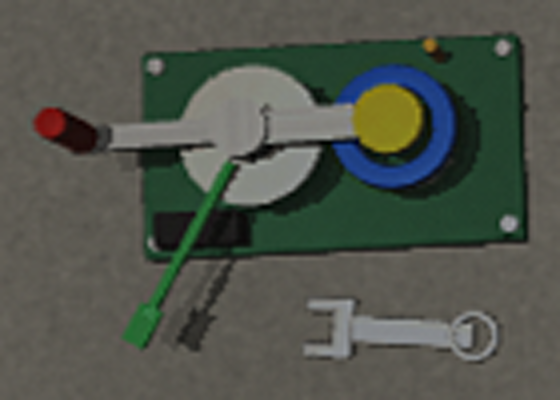

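View pics/fl.png

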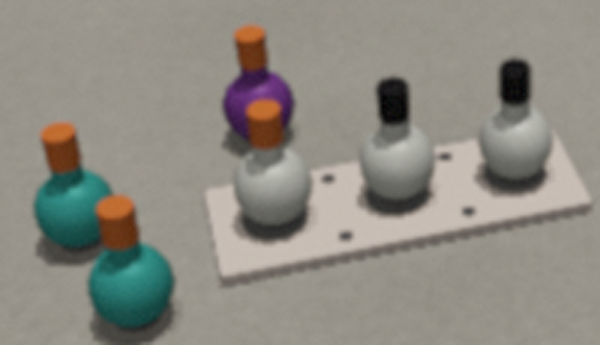

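The fixture crop shows the pad over the ring, the red grip top at crop (50,122) and the pointer from (235,160) to its tip at (138,335). The flask crop confirms the choice: a metal ball with an orange collar at crop (265,125), at the left end of the tray.

```bash
cat > m2.py <<'E'
from m import *
q=lambda u,v,z:ray(f,u/4+100-.375,v/4+140-.375,z)
cs=[q(143,55,.012),q(521,36,.012),q(525,240,.012),q(149,260,.012)]  # TL,TR,BR,BL
for p in cs: print('corner',p.round(4))
yd=(cs[0]+cs[3]-cs[1]-cs[2])/2;print('len',np.linalg.norm(yd),np.linalg.norm((cs[0]+cs[1]-cs[2]-cs[3])/2))
fy=yd[:2]/np.linalg.norm(yd[:2]);fxv=np.array([fy[1],-fy[0]])
ctr=np.mean(cs,0)[:2];print('fx yaw',np.degrees(np.arctan2(-fy[0],fy[1])),'ring',ctr-fy*.0475,'pivot',ctr+fy*.0375)
pad=ray(f,196.4,169.2,.074)[:2];gr=ray(f,112.2,170.2,.12)[:2]
print('pad',pad,'griptop',gr,'d',np.linalg.norm(pad-gr)); u=(gr-pad)/np.linalg.norm(gr-pad)
print('lever yaw',np.degrees(np.arctan2(-u[0],u[1])),'pivot',pad+.085*u)
el=cv2.inRange(cv2.cvtColor(f['img'],cv2.COLOR_BGR2HSV),(45,150,100),(75,255,255));el[:178]=0;el[235:]=0;el[:,:125]=0;el[:,165:]=0
ys,xs=np.nonzero(el);P=np.array([ray(f,a,b,.061)[:2] for a,b in zip(xs,ys)]);print(len(P))
vx,vy,x0,y0=cv2.fitLine(P.astype(np.float32),cv2.DIST_HUBER,0,1e-4,1e-4).ravel()
if vx>0: vx,vy=-vx,-vy
print('pointer yaw',np.degrees(np.arctan2(-vx,vy)),'pt',x0,y0,'tip',max(P@[vx,vy]))
pv=pad+.085*u; n=np.array([-vy,vx]);print('pivot offset from line',(pv-[x0,y0])@n,'tip from pivot',max((P-pv)@[vx,vy]))
w=pv+.09*np.array([vx,vy]);print('grip goal',w)
co=ray(f,*c(f,*O,(395,185,25,25))[0],.118);print('collar top-ish',co)
gy=cv2.cvtColor(f['img'],cv2.COLOR_BGR2HSV)
for nm,p in(('flask',(.4712,-.3881)),('ring',pv-.085*fy)): print(nm,np.hypot(*p))
E
python3 m2.py
```

```text
corner [0.6002 0.2555 0.012 ]
corner [0.6109 0.0211 0.012 ]
corner [0.4834 0.0171 0.012 ]
corner [0.4722 0.2464 0.012 ]
len 0.2320775600766751 0.12791186465241797
fx yaw 2.700372188310206 ring [0.54395396 0.08758363] pivot [0.53994936 0.17248924]
pad [0.5461614  0.08905045] griptop [0.53508491 0.26313373] d 0.1744353102919773
lever yaw 3.6406832312176327 pivot [0.54076397 0.17387891]
97
pointer yaw 63.433037 pt 0.4593332 0.21526125 tip -0.2696960618584466
pivot offset from line 0.000593501434414571 tip from pivot 0.13620367376188777
grip goal [0.46026687 0.21413082]
collar top-ish [ 0.4689904  -0.38608636  0.118     ]
flask 0.610451513226071
ring 0.5519864540841887
```

Call:
carry_out(
  targets=[
    [[0,0,0,0.1,-0.1,0,0],[0,0,0,0.2,-0.19,0,0],[0,0,0,0.3,-0.28,0,0],[0,0,0,0.4,-0.38,0,0],[0,0,0,0.5,-0.47,0,0],[0,0,0,0.6,-0.57,0,0],[0,0,0,0.713,-0.672,0,0],[0,0,0,0.713,-0.672,0,0],[0,0,0,0.713,-0.672,0,0],[0,0,0,0.713,-0.672,-0.08,0],[0,0,0,0.713,-0.672,-0.12,0],[0,0,0,0.713,-0.672,-0.12,0]],
  ],
  newtons=10,
)

```text
clock: 2.4
ee_pos: [0.533, 0.2631, 0.1604]
eef_rot: [[-0.959, 0.285, -0.004], [0.285, 0.959, -0.001], [0.004, -0.003, -1.0]]
ft_force: [-0.6, -0.7, 0.2]
opening: 1.002
gripper_force: 0.0
```

Call:
carry_out(
  targets=[
    [[0,0,0,0.004,0,-0.08,0],[0,0,0,0.004,0,-0.156,0],[0,0,0,0.004,0,-0.156,0],[0,0,0,0.004,0,-0.156,1],[0,0,0,0.004,0,-0.156,1],[0,0,0,0.004,0,-0.156,1],[0,0,0,0.004,0,-0.156,1],[0,0,0,0.004,0,-0.156,1],[0,0,0,0.004,0,-0.156,1],[0,0,0,0.004,0,-0.156,1]],
  ],
)

```text
clock: 3.65
ee_pos: [0.537, 0.2629, 0.0844]
eef_rot: [[-0.958, 0.286, -0.0], [0.286, 0.958, -0.0], [0.0, -0.0, -1.0]]
ft_force: [0.0, -0.1, 0.9]
opening: 0.287
gripper_force: 0.0
```

Run:
```python
import numpy as np
p=np.array([.5405,.1735])
g0=p+.09*np.array([-np.sin(np.radians(3.2)),np.cos(np.radians(3.2))])
for a in np.linspace(3.2,63.4,9)[1:]:
    g=p+.09*np.array([-np.sin(np.radians(a)),np.cos(np.radians(a))]);print(a.round(1),((g-g0)/.5).round(4))
```

```text
10.7 [-0.0234 -0.0029]
18.2 [-0.0463 -0.0088]
25.8 [-0.0682 -0.0176]
33.3 [-0.0888 -0.0293]
40.8 [-0.1076 -0.0435]
48.4 [-0.1245 -0.0601]
55.9 [-0.139  -0.0787]
63.4 [-0.1509 -0.0991]
```

Call:
carry_out(
  targets=[
    [[0,0,0,0,0,0,1],[0,0,0,0,0,0,1],[0,0,0,0,0,0,1]],
  ],
)

```text
clock: 4.03
ee_pos: [0.5372, 0.2647, 0.0845]
eef_rot: [[-0.958, 0.286, 0.001], [0.286, 0.958, 0.003], [0.0, 0.003, -1.0]]
ft_force: [0.8, 6.0, -2.7]
opening: 0.203
gripper_force: 10.0
```

Call:
carry_out(
  targets=[
    [[0,0,0,-0.026,0.001,0,1],[0,0,0,-0.05,-0.005,0,1],[0,0,0,-0.072,-0.014,0,1],[0,0,0,-0.093,-0.026,0,1],[0,0,0,-0.112,-0.04,0,1],[0,0,0,-0.128,-0.056,0,1],[0,0,0,-0.143,-0.075,0,1],[0,0,0,-0.155,-0.095,0,1],[0,0,0,-0.155,-0.095,0,1],[0,0,0,-0.155,-0.095,0,1]],
  ],
)

```text
clock: 5.28
ee_pos: [0.4578, 0.2151, 0.0845]
eef_rot: [[-0.958, 0.286, -0.004], [0.286, 0.958, -0.0], [0.003, -0.001, -1.0]]
ft_force: [-6.3, 1.1, 5.4]
opening: 0.198
gripper_force: 10.0
```

Run:
```python
from h import *
f=grab('top','t2.png');g=grab('scene','s2.png')
A=cv2.resize(f['img'][140:240,100:240],None,fx=4,fy=4,interpolation=cv2.INTER_CUBIC)
B=cv2.resize(g['img'][150:250,330:450],None,fx=4,fy=4,interpolation=cv2.INTER_CUBIC)
cv2.imwrite('pics/l2.png',cv2.resize(np.hstack([A,B]),(780,300)))
s=ctrl.get_state();print(s['ft_force'],s['ee_pos'],s['clock'])
```

```text
[-6.53554012  2.54039175  5.51230229] [0.45781512 0.21522995 0.08454765] 5.375
```

View pics/l2.png

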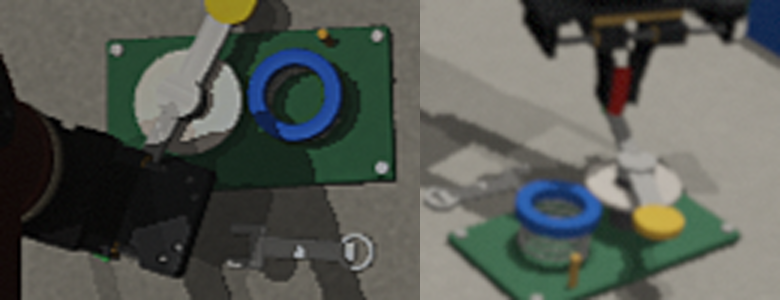

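The grip is held over the pointer, and the ring at crop (293,95) is now clear of the pad. I will release, move away and measure the lever.

Call:
carry_out(
  targets=[
    [[0,0,0,0,0,0,0],[0,0,0,0,0,0,0],[0,0,0,0,0,0,0],[0,0,0,0,0,0,0],[0,0,0,0,0,0.12,0],[0,0,0,0,0,0.24,0],[0,0,0,0,0,0.3,0],[0,0,0,0,-0.12,0.3,0],[0,0,0,0,-0.24,0.3,0],[0,0,0,0,-0.36,0.3,0],[0,0,0,0,-0.48,0.3,0],[0,0,0,0,-0.6,0.3,0]],
  ],
)

```text
clock: 6.88
ee_pos: [0.4594, -0.0865, 0.2348]
eef_rot: [[-0.958, 0.286, 0.001], [0.286, 0.958, -0.0], [-0.001, -0.0, -1.0]]
ft_force: [2.2, 1.1, 0.0]
opening: 1.002
gripper_force: 0.0
```

```bash
cat > l.py <<'E'
from h import *
import sys
f=grab('top',sys.argv[1]+'.png')
h=cv2.cvtColor(f['img'],cv2.COLOR_BGR2HSV)
def cen(m,box):
    k=np.zeros_like(m);x,y,w,hh=box;k[y:y+hh,x:x+w]=m[y:y+hh,x:x+w]
    n,_,st,ce=cv2.connectedComponentsWithStats(k);i=1+np.argmax(st[1:,4]);return ce[i],st[i]
pc,ps=cen(cv2.inRange(h,(22,120,80),(35,255,255)),(150,120,70,60))
rc,rs=cen(cv2.inRange(h,(0,150,60),(6,255,255))|cv2.inRange(h,(172,150,60),(180,255,255)),(100,170,60,60))
pad=ray(f,*pc,.074)[:2];gr=ray(f,*rc,.117)[:2];u=(gr-pad)/np.linalg.norm(gr-pad)
print(pc,ps,rc,rs,pad,gr,np.linalg.norm(gr-pad),'lever yaw',np.degrees(np.arctan2(-u[0],u[1])),'pivot',pad+.085*u)
for nm,p in(('pad',pad),('grip',gr)):
    d=(p-[.5405,.174])*(1 if nm=='grip' else -1);print(nm,np.degrees(np.arctan2(-d[0],d[1])),np.hypot(*d))
bm=cv2.inRange(h,(100,120,60),(125,255,255));k=np.zeros_like(bm);k[140:200,170:230]=bm[140:200,170:230]
cs,_=cv2.findContours(k,cv2.RETR_EXTERNAL,cv2.CHAIN_APPROX_NONE);cc=max(cs,key=cv2.contourArea)
print('ring',cv2.fitEllipse(cc),ray(f,*cv2.fitEllipse(cc)[0],.057))
cv2.imwrite('pics/'+sys.argv[1]+'c.png',cv2.resize(f['img'][130:240,100:240],None,fx=5,fy=5,interpolation=cv2.INTER_CUBIC))
E
python3 l.py t3
```

```text
[175.79439252 138.81775701] [168 131  17  17 214] [151.71641791 210.55223881] [143 192  17  38  67] [0.61843628 0.13870671] [0.44625076 0.17421931] 0.1758095576444286 lever yaw 78.34637180345678 pivot [0.53518842 0.15587626]
pad 65.63669985196759 0.08555513304182369
grip 89.86667862285242 0.09424949823396286Traceback (most recent call last):
  File "l.py", line 15, in <module>
    cs,_=cv2.findContours(k,cv2.RETR_EXTERNAL,cv2.CHAIN_APPROX_NONE);cc=max(cs,key=cv2.contourArea)
                                                                        ~~~^^^^^^^^^^^^^^^^^^^^^^^^
ValueError: max() iterable argument is empty
```

Call:
carry_out(
  targets=[
    [[0,0,0,0.004,-0.12,0,0],[0,0,0,0.008,-0.24,0,0],[0,0,0,0.012,-0.36,0,0],[0,0,0,0.016,-0.48,0,0],[0,0,0,0.02,-0.605,0,0],[0,0,0,0.02,-0.605,0,0],[0,0,0,0.02,-0.605,0,0]],
  ],
)

```text
clock: 7.8
ee_pos: [0.4694, -0.3866, 0.2339]
eef_rot: [[-0.958, 0.286, -0.001], [0.286, 0.958, 0.001], [0.001, 0.001, -1.0]]
ft_force: [0.9, -0.3, -0.1]
opening: 0.997
gripper_force: 0.0
```

```bash
python3 l.py t4
```

```text
[176.5        139.06779661] [168 131  18  17 236] [134.28 204.4 ] [131 201   8   8  50] [0.61782775 0.13704421] [0.45985323 0.21265679] 0.1751376956482129 lever yaw 64.42246262342319 pivot [0.5411576  0.17374144]
pad 64.4563482510977 0.08570479458783446
grip 64.38998956532144 0.08943293041274727
ring ((197.73289489746094, 170.97401428222656), (30.01094627380371, 31.0203800201416), 71.81256866455078) [0.54555013 0.08965286 0.057     ]
```

View pics/t4c.png

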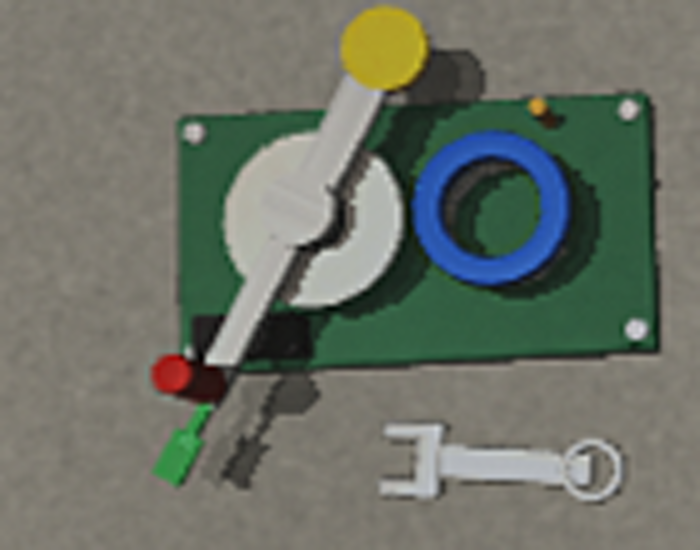

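The lever's yaw is 64.4° and the pointer's is about 63.3°, so they agree within measurement error, and the ring is free at (.5455,.089). Next is the flask grasp.

Call:
carry_out(
  targets=[
    [[0,0,0,0,0,-0.1,0],[0,0,0,0,0,-0.2,0],[0,0,0,0,0,-0.295,0],[0,0,0,0,0,-0.295,0],[0,0,0,0,0,-0.295,1],[0,0,0,0,0,-0.295,1],[0,0,0,0,0,-0.295,1],[0,0,0,0,0,-0.295,1],[0,0,0,0,0,-0.295,1],[0,0,0,0,0,-0.295,1],[0,0,0,0,0,-0.295,1],[0,0,0,0,0,-0.295,1]],
  ],
  newtons=35,
)

```text
clock: 9.35
ee_pos: [0.4696, -0.3869, 0.0869]
eef_rot: [[-0.958, 0.286, -0.0], [0.286, 0.958, 0.0], [0.0, 0.0, -1.0]]
ft_force: [1.6, -0.7, -0.0]
opening: 0.291
gripper_force: 35.0
```

Call:
carry_out(
  targets=[
    [[0,0,0,0,0,0,1],[0,0,0,0,0,0,1],[0,0,0,0,0,0,1]],
  ],
  newtons=45,
)

```text
clock: 9.72
ee_pos: [0.4696, -0.3869, 0.0869]
eef_rot: [[-0.958, 0.286, -0.0], [0.286, 0.958, 0.0], [0.0, 0.0, -1.0]]
ft_force: [0.5, 1.3, -0.3]
opening: 0.285
gripper_force: 45.0
```

Call:
carry_out(
  targets=[
    [[0,0,0,0,0,0.06,1],[0,0,0,0,0,0.16,1],[0,0,0,0,0,0.28,1],[0,0,0,0,0,0.32,1],[0,0,0,0,0,0.32,1]],
  ],
)

```text
clock: 10.35
ee_pos: [0.47, -0.3876, 0.2479]
eef_rot: [[-0.958, 0.286, 0.002], [0.286, 0.958, -0.002], [-0.002, -0.001, -1.0]]
ft_force: [0.0, 1.0, -2.9]
opening: 0.289
gripper_force: 45.0
```

Call:
carry_out(
  targets=[
    [[0,0,0,0.01,0.07,0,1],[0,0,0,0.03,0.17,0,1],[0,0,0,0.045,0.28,0,1],[0,0,0,0.06,0.39,0,1],[0,0,0,0.08,0.5,0,1],[0,0,0,0.095,0.61,0,1],[0,0,0,0.11,0.72,0,1],[0,0,0,0.13,0.82,0,1],[0,0,0,0.145,0.91,0,1],[0,0,0,0.151,0.952,0,1],[0,0,0,0.151,0.952,0,1],[0,0,0,0.151,0.952,0,1]],
  ],
)

```text
clock: 11.85
ee_pos: [0.544, 0.0883, 0.2447]
eef_rot: [[-0.958, 0.286, -0.004], [0.286, 0.958, -0.001], [0.003, -0.002, -1.0]]
ft_force: [0.3, -0.7, -3.0]
opening: 0.285
gripper_force: 45.0
```

Run:
```python
from h import *
f=grab('top','t5.png');g=grab('scene','s5.png')
s=ctrl.get_state();print(s['ft_force'],s['ee_pos'],s['opening'],s['clock'])
e=s['ee_pos']
# expected ball centre if upright: TCP-(.072+.002-.032)
for z in (.04,.045): print('exp ball', proj(f,e-[0,0,z]),proj(g,e-[0,0,z]))
print('ring',proj(g,[.5455,.089,.06]),proj(f,[.5455,.089,.06]))
cv2.imwrite('pics/s5c.png',cv2.resize(g['img'][100:260,300:460],None,fx=3.7,fy=3.7,interpolation=cv2.INTER_CUBIC))
```

```text
[ 0.12256474  0.28969141 -1.51125861] [0.54457446 0.08785841 0.24587148] 0.28714867758269347 11.95
exp ball [182.26318398 155.98874672] [381.16301816 167.51002877]
exp ball [182.90729334 156.59972223] [380.92559994 169.32690348]
ring [375.23622491 217.30559464] [197.7330989  170.73076192]
```

View pics/s5c.png

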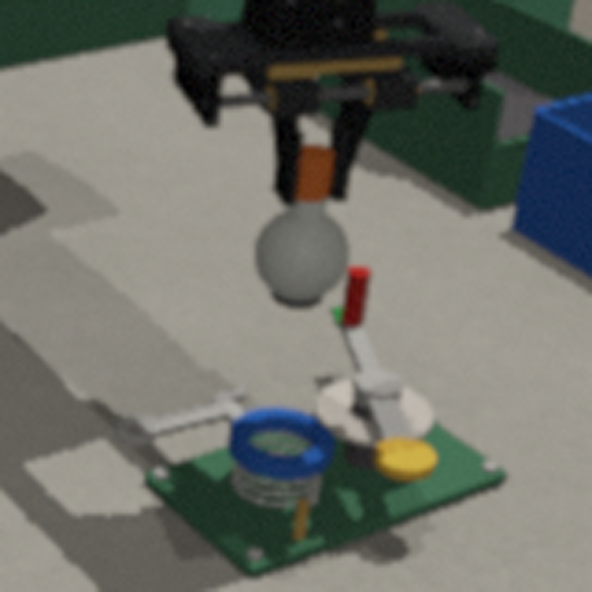

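The scene crop shows the flask hanging upright at (302,253), the clear ring at (283,438), and the lever clear of it. I will check the ring centre with both cameras.

Run:
```python
from h import *
from scipy.optimize import least_squares
f=ctrl_f=None
def outline(f,box):
    x,y,w,h=box;k=np.zeros(f['img'].shape[:2],np.uint8)
    k[y:y+h,x:x+w]=cv2.inRange(cv2.cvtColor(f['img'],cv2.COLOR_BGR2HSV),(100,110,40),(125,255,255))[y:y+h,x:x+w]
    cs,_=cv2.findContours(k,cv2.RETR_EXTERNAL,cv2.CHAIN_APPROX_NONE);c=max(cs,key=cv2.contourArea)
    return k,cv2.boundingRect(c)
f=grab('top');g=grab('scene')
f4=dict(f);f4['img']=cv2.imread('pics/t4.png')
th=np.linspace(0,2*np.pi,200)
def bb(F,x,y):
    P=np.array([proj(F,[x+.037*np.cos(a),y+.037*np.sin(a),z]) for a in th for z in(.046,.06)]);return np.r_[P.min(0),P.max(0)]
for nm,F,box in(('top',f4,(170,140,60,60)),('scene',g,(350,195,50,45))):
    b=outline(F,box)[1];o=np.array([b[0]-.5,b[1]-.5,b[0]+b[2]-.5,b[1]+b[3]-.5])
    s=least_squares(lambda p:bb(F,*p)-o,[.545,.089]);print(nm,o,s.x.round(4),s.fun.round(2))
```

```text
top [181.5 155.5 213.5 186.5] [0.5462 0.0908] [-0.33 -0.54  0.33  0.53]
scene [361.5 209.5 390.5 229.5] [0.5456 0.092 ] [-0.15 -0.21  0.15  0.18]
```

Call:
carry_out(
  targets=[
    [[0,0,0,0.003,0.005,0,1],[0,0,0,0.003,0.005,-0.07,1],[0,0,0,0.003,0.005,-0.14,1],[0,0,0,0.003,0.005,-0.19,1],[0,0,0,0.003,0.005,-0.21,1],[0,0,0,0.003,0.005,-0.225,1],[0,0,0,0.003,0.005,-0.234,1],[0,0,0,0.003,0.005,-0.234,1],[0,0,0,0.003,0.005,-0.234,1]],
  ],
)

```text
clock: 13.18
ee_pos: [0.5471, 0.0914, 0.1308]
eef_rot: [[-0.958, 0.286, 0.001], [0.286, 0.958, -0.0], [-0.001, 0.0, -1.0]]
ft_force: [0.3, 0.6, -1.2]
opening: 0.287
gripper_force: 45.0
```

Call:
carry_out(
  targets=[
    [[0,0,0,0,0,-0.005,1],[0,0,0,0,0,-0.01,1],[0,0,0,0,0,-0.015,1],[0,0,0,0,0,-0.02,1],[0,0,0,0,0,-0.02,1],[0,0,0,0,0,-0.02,1]],
  ],
  newtons=60,
)

```text
clock: 13.92
ee_pos: [0.547, 0.0911, 0.1207]
eef_rot: [[-0.958, 0.286, 0.001], [0.286, 0.958, -0.001], [-0.001, -0.0, -1.0]]
ft_force: [-1.7, -4.0, 4.4]
opening: 0.284
gripper_force: 60.0
```

Call:
carry_out(
  targets=[
    [[0,0,0,-0.001,-0.003,0,1],[0,0,0,-0.001,-0.003,-0.006,1],[0,0,0,-0.001,-0.003,-0.012,1],[0,0,0,-0.001,-0.003,-0.018,1],[0,0,0,-0.001,-0.003,-0.024,1],[0,0,0,-0.001,-0.003,-0.024,1],[0,0,0,-0.001,-0.003,-0.024,1]],
  ],
)

```text
clock: 14.8
ee_pos: [0.5469, 0.09, 0.1093]
eef_rot: [[-0.958, 0.286, 0.002], [0.286, 0.958, 0.0], [-0.002, 0.001, -1.0]]
ft_force: [-3.1, -2.6, 10.2]
opening: 0.282
gripper_force: 59.9
```

Call:
carry_out(
  targets=[
    [[0,0,0,-0.002,-0.002,-0.003,1],[0,0,0,-0.002,-0.002,-0.006,1],[0,0,0,-0.002,-0.002,-0.009,1],[0,0,0,-0.002,-0.002,-0.009,1],[0,0,0,-0.002,-0.002,-0.009,1]],
  ],
)

```text
clock: 15.42
ee_pos: [0.5467, 0.0896, 0.1055]
eef_rot: [[-0.958, 0.286, 0.004], [0.286, 0.958, 0.001], [-0.003, 0.002, -1.0]]
ft_force: [-0.9, -0.0, 12.5]
opening: 0.286
gripper_force: 60.0
```

Call:
carry_out(
  targets=[
    [[0,0,0,0,0,-0.003,1],[0,0,0,0,0,-0.006,1],[0,0,0,0,0,-0.006,1],[0,0,0,0,0,-0.006,1]],
  ],
)

```text
clock: 15.92
ee_pos: [0.5477, 0.0895, 0.1052]
eef_rot: [[-0.958, 0.286, 0.006], [0.286, 0.958, 0.001], [-0.005, 0.003, -1.0]]
ft_force: [-6.7, -0.4, 27.1]
opening: 0.289
gripper_force: 59.9
```

The force rose 15 N with almost no travel, so the ring is on its stop. One last look before handing in.

Run:
```python
from h import *
f=grab('top','t6.png');g=grab('scene','s6.png')
s=ctrl.get_state();print(s['ft_force'],s['ee_pos'],s['clock'])
cv2.imwrite('pics/s6c.png',cv2.resize(g['img'][130:300,160:460],None,fx=2.6,fy=2.6,interpolation=cv2.INTER_CUBIC))
```

```text
[-7.20052258 -1.24541259 26.83555773] [0.54770557 0.08949453 0.10521804] 16.025
```

View pics/s6c.png

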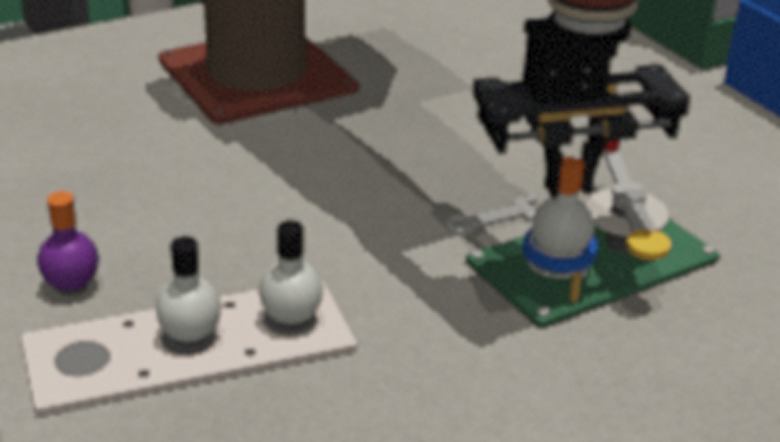

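The flask sits upright in the lowered ring at crop (560,245). The black-collared flasks and the wrench are undisturbed, and the lever is still swung away.

```bash
python3 -c "
from workcell import ctrl
print(ctrl.sign_off())"
```

```text
the job is handed in; nothing more can be done
None
```

The job is handed in at about 16 s: the guard lever is within about 1° of the green pointer, and the orange-collared flask is upright in the blue ring, held down on its stop with about 27 N.

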